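# Free the honing wheel of a bench sharpener whose nut may be left-hand

## Task

The honing wheel on the bench shears sharpener has to come off. First loosen the hex nut on its spindle: it may well have a left-hand thread and nothing shows it, so feel a little both ways to learn which way it gives, never force it tighter, then back it off nearly a quarter turn; then draw the slotted washer out from under the nut by its lug without wrenching it, and lift the wheel off over the nut. Lay the washer and then the wheel flat on the rubber mat, side by side, lowering the wheel onto the mat in the grip rather than dropping it, and leave the other things where they are.

Things in the scene. Friction and masses are not known exactly. Their poses are not given: they have to be found in the camera images.
- sharpener: Fixed bench shears sharpener: grey cast box on a black base, 131 (its x) x 176 mm, 49 mm high, dial and cooling slots on its front (-x). Origin on the table under its centre, which is the spindle axis. The steel spindle is 12 mm thick and ends 121 mm above the table. A guide post with rest bar, up to 79 mm high, stands 66 to 88 mm off the axis on the -y side.
- flange_top (a point): Point on the spindle axis on top of the sharpener's 52 mm wide flange, 58 mm above the table, where the wheel's underside rests; a centring shoulder 34 mm wide stands 6 mm above it, inside the wheel's bore.
- clamp_nut: Steel spindle nut; it never leaves the spindle, the parts below come off past it. Origin on the axis at its underside, 89.5 mm high while tight. A 30 mm wide collar 12 mm high, then the hexagon. A 25 mm boss below sits in the washer. Coarse quick thread, climbs about 3 mm per rad when loosened; its hand is left as often as right and cannot be seen. Stays where it is left.
- nut_hex (a point): Middle of the nut's hexagon: 24 mm across flats, 15 mm high, two flats facing its +x and -x. Loosening takes about 0.1 N m all the way. Tightening stiffens: about 0.2 N m at 0.14 rad, 0.4 at 0.18, 0.65 at 0.22; past 0.25 rad tighter it is spoilt. It turns at most 1.6 rad loose; from 0.85 rad (2.8 mm climb) it counts as loosened, 1.1 to 1.4 rad clears the washer well.
- slotted_washer: Loose C-shaped steel washer, 50 mm wide, 7 mm thick, 60 g, on the wheel under the nut. Origin at the middle of its underside, 82 mm above the table. Its 14 mm slot opens to its -x; draw it out level along its +x. The nut's boss sits 2.4 mm deep in its top, so it will not slide before the nut has climbed. At first its +x points within 0.6 rad of the sharpener's front.
- washer_lug (a point): The washer's lug, for pinching from above across y: 10 mm wide in y, 12 mm long, centred 35 mm from the washer's origin along its +x; this point lies 9 mm above the washer's underside, the lug's top 13 mm above it.
- honing_wheel: Loose ring-shaped grey abrasive wheel, 66 mm outside, bore 36 mm, 24 mm high, about 0.2 kg, on the flange. Origin in the middle of its underside. Grip it across its outside from above. The nut and the spindle's end stand 34 to 40 mm above the wheel's top, inside the grip; lift the wheel 65 mm or more straight up past them before going sideways.
- rubber_mat: Flat dark rubber mat on the table between the robot and the sharpener, 110 mm (its x) by 190 mm (its y), 3 mm thick, fixed. Origin in the middle of its underside; its top is 3 mm above the table.
- oil_bottle: Bystander: white oil bottle with red spout, 46 x 50 mm, 128 mm high, standing at the sharpener's +y side. Origin in the middle of its underside.
- tailor_shears: Bystander: tailor shears with black bows, 253 mm long, lying on the table. Origin under the middle.
- thread_snips: Bystander: black thread snips, 113 mm long, lying flat. Origin under the middle.
- seam_gauge: Bystander: wood and steel seam gauge with a blue slider, 155 mm long. Origin under the middle.
There are look-alikes about, which are no part of the job. Of the things like the slotted_washer, leave any that is orange; of the rest the smaller one is meant.

How it is judged:
On the way, in this order (a step that is already met when the one before it is completed fails the run):
1. the nut has been loosened: it has climbed 2.8 mm (z of clamp_nut in the frame of sharpener above 0.0923 m), for 0.2 s.
2. the slotted washer is out from under the nut, its middle 50 mm or more off the spindle axis (horizontal distance between slotted_washer and sharpener above 0.05 m), for 0.1 s.
3. the wheel, still in the grip, has been lowered level to within 5 mm of the mat (contact force between the fingers and honing_wheel above 0.5 N and height (world z) of honing_wheel below 0.008 m and angle between honing_wheel's own z axis and vertical below 0.15 rad and x of honing_wheel in the frame of rubber_mat between -0.055 and 0.055 m and y of honing_wheel in the frame of rubber_mat between -0.095 and 0.095 m), for 0.1 s.
At the end, for the whole second after the job is handed in: The nut is left loosened (climbed 2.8 mm or more); the slotted washer and the wheel both lie flat and still on the rubber mat, their middles within the mat's outline, right side up (washer within 0.2 rad, wheel within 0.1 rad of level), released (z of clamp_nut in the frame of sharpener above 0.0923 m and x of slotted_washer in the frame of rubber_mat between -0.055 and 0.055 m and y of slotted_washer in the frame of rubber_mat between -0.095 and 0.095 m and x of honing_wheel in the frame of rubber_mat between -0.055 and 0.055 m and y of honing_wheel in the frame of rubber_mat between -0.095 and 0.095 m and height (world z) of honing_wheel below 0.006 m and angle between honing_wheel's own z axis and vertical below 0.1 rad and height (world z) of slotted_washer below 0.008 m and angle between slotted_washer's own z axis and vertical below 0.2 rad and linear speed of each of honing_wheel, slotted_washer below 0.02 m/s); the robot touches nothing.
It fails at once if the nut was forced tighter, by more than 0.25 rad (angle between the x axis of clamp_nut and the x axis of sharpener, either way round above 0.25 rad and z of clamp_nut in the frame of sharpener below 0.0892 m).
It fails at once if the washer was wrenched against the nut with more than 30 N (contact force between slotted_washer and clamp_nut above 30 N).
It fails at once if a bystander was pushed more than 25 mm (distance of any of oil_bottle, tailor_shears, thread_snips, seam_gauge from where it was at the start of the episode above 0.025 m).
It also fails if it takes over 69 s, if anything falls off the work surface, if the arm or the gripper's body presses on something with over 40 N, if the wrist force passes 120 N, or if a joint passes its speed limit or range.

## Robot

A 6-joint arm with a two-finger parallel gripper is mounted at the origin on a cart in front of the work surface, level with it; the furniture and walls round the work are solid. World frame = base frame: x ahead of the robot, y to its left, z up, the work surface at z = 0. Lengths are in m, angles in rad, forces in N, time in s.
With the tool pointing down it reaches from about 0.4 to 0.825 m from the base axis. Payload 7 kg.
Tool frame: the origin (TCP) lies midway between the tips of the shut fingers; the grasp point (between the pads) lies arm.hold_point_z behind it (arm.hold_point_z is the distance from the TCP to the grasp point, in m); z points along the fingers, y is the line along which they close (so a half turn about z gives the same grasp; the last joint's range is limited). The gripper opens to 88 mm and grips with 3 to 60 N. Pads are 19 mm wide; open, the fingers measure 130 mm over their backs; the gripper's body (78 mm by 193 mm) begins 47 mm behind the grasp point.
Start: joints at [1.512, 0.359, 0.012, 0, -1.224, -0.288], TCP at [0.229, 0.635, 0.227] pointing down, gripper open.
Joint ranges: [-3.07, 3.07], [-1.43, 2.12], [-1.02, 1.25], [-3.03, 1.67], [-3.05, -0], [-3.03, 3.03]. Speed limits (rad/s): [2.39, 2.39, 3.01, 3.14, 3.14, 3.14].

## Interface

Orientations are given as [roll, pitch, yaw] about the fixed x, y, z axes, in that order (R = Rz(yaw) Ry(pitch) Rx(roll)).
In Python, from station import arm gives the robot as it stands.
- The arm moves only by the shell command python3 -m crank 'ROWS' [OPENING] [FORCE]. ROWS is JSON, a list that holds one entry, the list of rows, each a list of 4 numbers: the shift along the tool's x, y, z in units of 25 mm (1.0 is 25 mm), then the turn about the tool's z in units of 5 degrees (1.0 is 5 degrees). A call has 1 to 12 rows; each row is the pose to reach, as a shift and turn from the pose commanded when the call began, along the tool's axes at that moment; what a row does not reach only later rows make up. A row lasts 1/8 s, in which the tool goes at most 62.5 mm and 10.7 degrees, less where a joint would pass 70% of its speed; a pose out of reach is approached as far as the arm can. A call with a gripper value outside its range is refused whole. OPENING is the closure, from 0 (fully open) to 1 (shut), set as the call begins (- or left out, the last holds). The fingers move at their own pace and stop on an object; FORCE is the grip in N (left out, the last holds). Time passes only in rows, so rows that repeat a pose let the fingers close. It gives the time, the measured TCP pose, the force, the opening and the grip force at its end, in the units of the state.
- arm.get_state(): the state, without advancing time (a new reading comes with each control period).
- arm.grab_frame(name): name is "side" or "top"; returns (picture, depth): 420x560x3 uint8, red, green, blue; 420x560 float32, m along the optical axis (not along the pixel's ray), 0 where there is no reading.
- arm.get_calibration(name): a dict with "mtx" (3x3 intrinsics, pixels), "R" (3x3) and "t" (3): a world point X has camera coordinates R X + t. Camera axes: x right, y down, z forward; pixel columns grow to the right and rows downward; lengths in m; the calibration is good to about 2 mm. A picture is of the moment at which its call begins. get_calibration takes no time and is no camera call.
- arm.job_done(): hands the job in; it is judged then, once.
Trained networks look in the newest picture that a camera, given by its name, has taken for a name from the list of things; names that differ only in an ending like _2 or _b are one class to them, and where a whole thing is asked for, a point or a joint stands for the part that bears it (a point fixed in the world has none). Each returns a list of dicts, best first, with "score" (0 to 1); they miss things now and then, are a little off and sometimes report something else, mostly with a low value. They report only what shows in the picture. A call takes as long as a camera call. They do not tell look-alikes from the thing itself.
- arm.recognise(thing, camera): "extent" ([left, top, width, height] in pixels, round what is visible of it).
- arm.trace(thing, camera): "mask" (420x560 bool, what is visible of it) and "extent" ([left, top, width, height] in pixels, round what is visible of it).
The state is a dict: "t": time; "q": joint angles; "qd": joint speeds; "joint_efforts": joint torques, N m; "eef_pos": TCP position; "ee_rot": TCP orientation; "force": force on the tool from outside, world axes, zero at the start; "moment": the same for the moment, N m; "width": finger opening in m; "gripper_force": force on a finger pad.
Only numpy, scipy, OpenCV 4.12 (cv2) and the standard library are available. Lean on these libraries where they do the work, as an engineer would, in place of code of your own. Each camera call takes 0.05 s, during which the arm holds its last target. There are 200 camera calls.

## Working session

There is one attempt and no reset: what is moved stays moved. The work goes in short steps, Python scripts to look and compute and a shell command to move; the robot and the scene stay as the last step left them, time stands still between calls to the robot, and variables do not carry over. Pictures are saved under pics/ and viewed, at most 10 in all, crops included, and the job is handed in when it is done.

```bash
ls; mkdir -p pics; cat > h.py <<'E'
import numpy as np, cv2
from station import arm
def snap(c,fn=None,crop=None,s=1):
    im,d=arm.grab_frame(c)
    if fn:
        o=im[:,:,::-1]
        if crop: x,y,w,h=crop; o=o[y:y+h,x:x+w]
        cv2.imwrite('pics/'+fn,cv2.resize(o,None,fx=s,fy=s,interpolation=cv2.INTER_CUBIC))
    return im,d
def pts(c,d,m):
    k=arm.get_calibration(c);v,u=np.nonzero(m&(d>0));z=d[v,u]
    P=np.linalg.inv(k['mtx'])@np.array([u*z,v*z,z])
    return (np.array(k['R']).T@(P-np.array(k['t']).reshape(3,1))).T
def proj(c,X):
    k=arm.get_calibration(c);p=k['mtx']@(np.array(k['R'])@np.array(X)+np.array(k['t']).ravel());return p[:2]/p[2]
E
python3 - <<'E'
from h import *
a,d=snap('top','t1.png');b,e=snap('side','s1.png')
for c,dd in (('top',d),('side',e)):
  k=arm.get_calibration(c);print(c,-np.array(k['R']).T@np.array(k['t']).ravel(),k['mtx'][0][0])
  for n in ['sharpener','clamp_nut','slotted_washer','honing_wheel','rubber_mat','oil_bottle','tailor_shears','washer_lug']:
    for r in arm.trace(n,c)[:4]:
      P=pts(c,dd,r['mask'])
      if len(P):print(n,round(r['score'],2),r['extent'],np.median(P,0).round(3),P.min(0).round(3),P.max(0).round(3))
s=arm.get_state();print(s,arm.hold_point_z)
E
```

```text
pics
top [0.26432499 0.41448934 0.95852604] 525.9999550285868
sharpener 0.71 [291.4, 93.5, 106.6, 102.5] [0.554 0.318 0.05 ] [ 0.477  0.212 -0.002] [0.681 0.414 0.126]
clamp_nut 0.46 [337.6, 125.9, 18.8, 15.8] [0.559 0.316 0.114] [0.551 0.298 0.09 ] [0.579 0.329 0.121]
clamp_nut 0.33 [329.5, 120.4, 36.0, 38.4] [0.556 0.323 0.083] [0.533 0.277 0.048] [0.612 0.347 0.112]
slotted_washer 0.87 [331.4, 120.3, 31.2, 31.1] [0.553 0.309 0.09 ] [0.535 0.285 0.084] [0.593 0.338 0.099]
slotted_washer 0.59 [308.9, 327.6, 29.6, 38.1] [0.21  0.348 0.007] [ 0.177  0.319 -0.001] [0.24  0.367 0.017]
slotted_washer 0.58 [222.1, 92.0, 40.6, 50.8] [0.625 0.515 0.01 ] [ 0.583  0.472 -0.002] [0.679 0.542 0.023]
honing_wheel 0.93 [329.7, 121.8, 33.6, 39.4] [0.549 0.329 0.082] [0.533 0.283 0.059] [0.595 0.347 0.092]
rubber_mat 0.98 [282.5, 216.6, 108.3, 61.2] [0.385 0.322 0.004] [ 0.33   0.227 -0.003] [0.443 0.418 0.01 ]
rubber_mat 0.71 [330.8, 122.9, 30.7, 31.8] [0.553 0.312 0.09 ] [0.535 0.285 0.084] [0.593 0.338 0.117]
oil_bottle 0.78 [262.2, 153.3, 24.5, 31.3] [0.509 0.439 0.076] [0.488 0.418 0.003] [0.5
[... 2527 characters left out ...]
 0.097]
{'t': 0.9, 'q': array([ 1.51213458e+00,  3.58616573e-01,  1.18901605e-02, -2.13354399e-05,
       -1.22410183e+00, -2.88073283e-01]), 'qd': array([-5.96126664e-04,  1.83317323e-03, -4.25303314e-04,  1.45434284e-03,
       -1.50478191e-03,  5.89636461e-05]), 'joint_efforts': array([-1.28035852e-03, -5.82359648e+01,  2.93283123e+01,  7.00271130e+00,
        1.23073929e-02, -1.90556699e-05]), 'eef_pos': array([0.22940351, 0.63478926, 0.22654238]), 'ee_rot': array([ 3.14155636e+00,  1.01725452e-05, -3.46742283e-01]), 'force': array([-0.00448156, -0.28290916,  0.81702145]), 'moment': array([-0.0263612 ,  0.06041389, -0.03907654]), 'gripper_force': 0.0, 'width': 0.08770881428539791} 0.0188
```

```bash
python3 - <<'E'
import cv2,numpy as np
a=cv2.imread('pics/t1.png');b=cv2.imread('pics/s1.png')
z=lambda i,x,y,w,h:cv2.resize(i[y:y+h,x:x+w],(400,300),interpolation=cv2.INTER_CUBIC)
cv2.imwrite('pics/c1.png',np.vstack([np.hstack([z(a,317,105,60,45),z(b,340,210,60,45)]),np.hstack([z(a,0,0,560,420),z(b,0,0,560,420)])]))
E
```

```text
(no output)
```

View pics/c1.png

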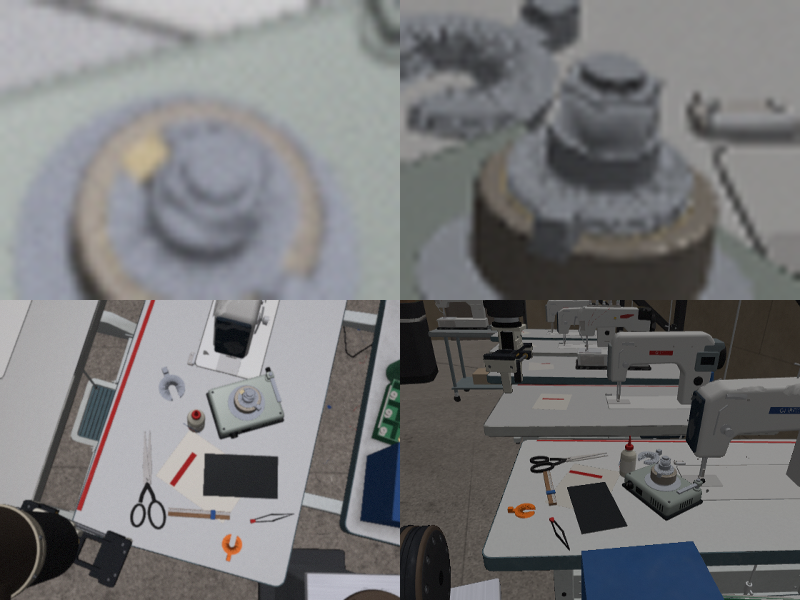

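View pics/t1.png

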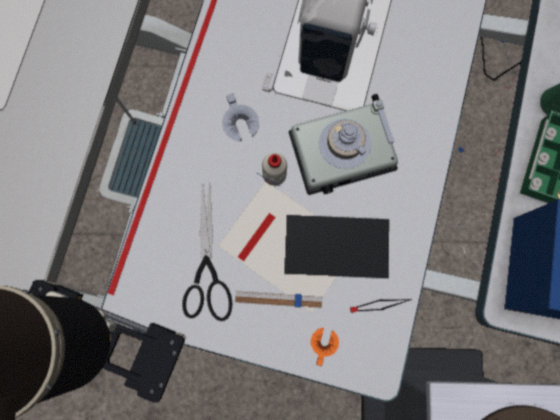

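Candidates for the washer are: grey on the spindle (346,138 top), a larger grey one on the table (240,120), and an orange one (323,345). The one on the spindle is the smaller non-orange one. Its lug is at about (360,150) top, low-left in the side crop.

```bash
cat > m.py <<'E'
from h import *
A=[]
for c in('top','side'):
  _,d=snap(c);P=pts(c,d,d>0)
  for n,zl,zh in(('spindle',.117,.126),('hexring',.108,.119)):
    Q=P[(abs(P[:,0]-.558)<.025)&(abs(P[:,1]-.313)<.025)&(P[:,2]>zl)&(P[:,2]<zh)]
    print(c,n,len(Q),Q.mean(0).round(4),(Q.min(0)+Q.max(0)).round(4)/2,np.ptp(Q,axis=0).round(3))
  W=P[(np.hypot(P[:,0]-.556,P[:,1]-.313)<.055)&(P[:,2]>.0)&(P[:,2]<.13)]
  A.append(W)
  if c=='top':
    T=P[(np.hypot(P[:,0]-.56,P[:,1]-.31)<.12)&(abs(P[:,2]-.049)<.004)]
    r=cv2.minAreaRect((T[:,:2]*1000).astype(np.float32));print('box',r)
    H=P[(np.hypot(P[:,0]-.556,P[:,1]-.313)<.22)&(P[:,2]>.135)];print('tall',len(H),H.min(0) if len(H) else '')
    M=P[(abs(P[:,0]-.385)<.08)&(abs(P[:,1]-.322)<.12)]
  for zl,zh in((.079,.085),(.086,.0925),(.093,.099)):
    Q=W[(W[:,2]>zl)&(W[:,2]<zh)]
    dx=Q[:,:2]-[.556,.313];rr=np.hypot(*dx.T);k=rr>.0285
    print(c,zl,len(Q),Q.mean(0).round(4),'circ',cv2.minEnclosingCircle((Q[:,:2]*1000).astype(np.float32)),'far',k.sum(),Q[k].mean(0).round(4) if k.any() else '')
_,_=snap('top');r=arm.trace('rubber_mat','top')[0]
P=pts('top',d if 0 else arm.grab_frame('top')[1],r['mask']);print('mat',cv2.minAreaRect((P[:,:2]*1000).astype(np.float32)))
E
python3 m.py
```

```text
top spindle 139 [0.5658 0.3148 0.12  ] [0.5662  0.314   0.12115] [0.025 0.023 0.008]
top hexring 106 [0.5637 0.3146 0.1161] [0.5663  0.3144  0.11355] [0.026 0.025 0.011]
box ((560.2841186523438, 330.090087890625), (124.51689147949219, 198.19125366210938), 18.136316299438477)
tall 4533 [0.64897691 0.27763871 0.13512234]
top 0.079 372 [0.5635 0.3185 0.0826] circ ((564.7548828125, 311.60565185546875), 35.83416748046875) far 193 [0.5799 0.3194 0.0825]
top 0.086 351 [0.56   0.3132 0.0897] circ ((561.4708862304688, 311.3578796386719), 35.62006378173828) far 65 [0.5791 0.3139 0.0892]
top 0.093 74 [0.5479 0.3026 0.0956] circ ((552.5272827148438, 307.84332275390625), 27.440547943115234) far 16 [0.5388 0.2871 0.0958]
side spindle 38 [0.5637 0.3137 0.1194] [0.56385 0.3146  0.11905] [0.016 0.016 0.004]
side hexring 108 [0.5617 0.309  0.1141] [0.56425 0.31315 0.11365] [0.025 0.027 0.01 ]
side 0.079 205 [0.5579 0.299  0.0816] circ ((560.898681640625, 308.26025390625), 34.69627380371094) far 85 [0.5723 0.2915 0.0815]
side 0.086 218 [0.5587 0.3041 0.0885] circ ((560.3287963867188, 304.79278564453125), 32.663551330566406) far 45 [0.5625 0.297  0.0886]
side 0.093 70 [0.5538 0.3008 0.0955] circ ((553.8180541992188, 300.3048095703125), 22.986425399780273) far 10 [0.538  0.2873 0.0941]
mat ((386.6321716308594, 323.38818359375), (191.69384765625, 111.24391174316406), 88.17993927001953)
```

```bash
python3 - <<'E'
from h import *
for c in('top','side'):
  _,d=snap(c);P=pts(c,d,d>0)
  H=P[(P[:,2]>.135)&(P[:,0]<.8)&(P[:,1]<.55)&(P[:,1]>.05)&(P[:,2]<.5)]
  v=H[:,:2]-[.5645,.314];r=np.hypot(*v.T);a=np.degrees(np.arctan2(v[:,1],v[:,0]))
  for lo in range(-60,70,15):
    k=(a>=lo)&(a<lo+15)&(r<.25)
    if k.sum()>5:
      i=np.percentile(r[k],[0,2,10]);print(c,lo,k.sum(),i.round(3),'z near',np.percentile(H[k,2][r[k]<i[2]],[0,50,100]).round(3),'minz',H[k,2].min().round(3))
E
```

```text
top -15 340 [0.12  0.123 0.125] z near [0.174 0.216 0.27 ] minz 0.137
top 0 1204 [0.086 0.088 0.092] z near [0.137 0.218 0.262] minz 0.135
top 15 1789 [0.089 0.092 0.096] z near [0.136 0.189 0.262] minz 0.136
top 30 1197 [0.107 0.111 0.116] z near [0.138 0.186 0.258] minz 0.135
side -15 4962 [0.108 0.118 0.128] z near [0.135 0.208 0.277] minz 0.135
side 0 2266 [0.085 0.089 0.091] z near [0.135 0.208 0.259] minz 0.135
side 15 832 [0.088 0.09  0.094] z near [0.139 0.184 0.259] minz 0.135
side 30 333 [0.107 0.108 0.112] z near [0.151 0.173 0.241] minz 0.136
```

```bash
python3 -m crank '[[[17,7.5,0,-1.6],[17,7.5,0,-1.6],[17,7.5,0,-1.6],[17,7.5,0,-1.6],[17,7.5,0,-1.6],[17,7.5,0,-1.6],[17,7.5,0,-1.6],[17,7.5,1,-1.6],[17,7.5,2,-1.6],[17,7.5,2,-1.6],[17,7.5,2,-1.6]]]' 0.4 20
python3 -c "
from station import arm
s=arm.get_state();print(s['q'],s['ee_rot'],s['eef_pos'],s['force'],s['moment'])"
```

```text
t: 2.62
eef_pos: [0.5657, 0.3146, 0.1777]
ee_rot: [-3.141, -0.001, -0.206]
force: [-0.3, 0.6, -0.2]
width: 0.0526
gripper_force: 0.0
[ 8.08564035e-01  3.45953523e-01 -1.22106402e-01  5.52600069e-04
 -1.10165811e+00  5.55555230e-01] [-3.14093668e+00 -9.87673191e-04 -2.06427811e-01] [0.56574789 0.31456218 0.17765479] [-0.32449092  0.5708583  -0.23900339] [ 0.0068971  -0.03717968 -0.03988422]
```

```bash
python3 -m crank '[[[-0.05,0,1,0],[-0.05,0,2,0],[-0.05,0,2.7,0],[-0.05,0,3,0],[-0.05,0,3,0]]]' 
python3 - <<'E'
from h import *
a,d=snap('top','t2.png',(290,80,120,90),4);snap('side','s2.png',(310,170,120,90),4)
x=cv2.imread('pics/t2.png');y=cv2.imread('pics/s2.png');cv2.imwrite('pics/c2.png',np.hstack([cv2.resize(x,(400,300)),cv2.resize(y,(400,300))]))
E
```

```text
t: 3.25
eef_pos: [0.5643, 0.3145, 0.1018]
ee_rot: [3.141, -0.0, -0.207]
force: [-0.0, -0.3, -0.2]
width: 0.0526
gripper_force: 0.0
```

View pics/c2.png

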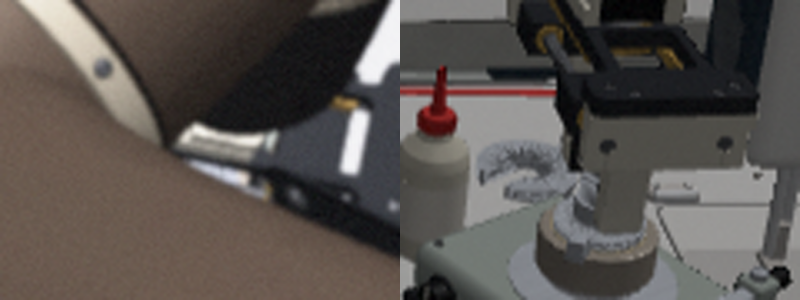

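The side view shows the fingers straddling the nut at about (600,215), with nothing touching. I'll raise 2 mm to clear the collar, then close.

```bash
python3 -m crank '[[[0,0,-0.06,0],[0,0,-0.06,0],[0,0,-0.06,0],[0,0,-0.06,0],[0,0,-0.06,0],[0,0,-0.06,0]]]' 0.9 25
python3 -c "
from station import arm
s=arm.get_state();print(s['q'],s['ee_rot'],s['eef_pos'],s['force'],s['moment'])"
```

```text
t: 4.1
eef_pos: [0.5644, 0.315, 0.1032]
ee_rot: [-3.14, -0.0, -0.207]
force: [0.9, 4.4, -0.3]
width: 0.0234
gripper_force: 25.0
[ 8.10141518e-01  4.09450203e-01 -2.10505898e-01 -2.35419569e-04
 -9.49596677e-01  5.53863435e-01] [-3.14043425e+00 -4.91107601e-04 -2.06928556e-01] [0.56442782 0.31496455 0.10324286] [ 0.88412547  4.41681225 -0.27561996] [ 1.67868126 -0.00229721 -0.07762542]
```

```bash
P='from station import arm
s=arm.get_state();print(s["eef_pos"],s["ee_rot"],s["force"],s["moment"],s["width"])'
python3 -m crank '[[[0,-0.03,0,0],[0,-0.03,0,0],[0,-0.03,0,0.4],[0,-0.03,0,0.8],[0,-0.03,0,1.2],[0,-0.03,0,1.2],[0,-0.03,0,1.2]]]' >/dev/null; python3 -c "$P"
python3 -m crank '[[[0,0,0,-0.8],[0,0,0,-1.6],[0,0,0,-2.4],[0,0,0,-2.4],[0,0,0,-2.4]]]' >/dev/null;python3 -c "$P"
```

```text
[0.56449377 0.31527419 0.10324874] [-3.14096898e+00 -2.39171328e-04 -3.11693260e-01] [-0.17900547  4.31987164  1.16074389] [ 1.66391063 -0.09714989 -0.04240335] 0.02376950935805237
[0.5643523  0.31471131 0.1030219 ] [ 3.14117994e+00  6.55642604e-05 -1.03915576e-01] [0.92301996 1.44255493 1.44647857] [ 0.74953172 -0.46459802 -0.06434636] 0.02364913685344077
```

```bash
P='from station import arm
s=arm.get_state();print(s["eef_pos"].round(4),s["ee_rot"].round(3),s["force"].round(2),s["moment"].round(3),s["width"].round(4))'
python3 -m crank '[[[0,0,0,-0.3],[0,0,0,-0.6],[0,0,0,-0.6]]]' >/dev/null; python3 -c "$P"
python3 -m crank '[[[0,0,0,0]]]' >/dev/null; python3 -c "$P"
python3 -m crank '[[[0,0,0,0.8],[0,0,0,1.8],[0,0,0,2.4],[0,0,0,3.0],[0,0,0,3.0]]]' >/dev/null;python3 -c "$P"
python3 -m crank '[[[0,0,0,0]]]' >/dev/null; python3 -c "$P"
python3 -m crank '[[[0,0,0,0.3],[0,0,0,0.6],[0,0,0,0.6]]]' >/dev/null;python3 -c "$P"
python3 -m crank '[[[0,0,0,0]]]' >/dev/null; python3 -c "$P"
```

```text
Traceback (most recent call last):
AttributeError: 'float' object has no attribute 'round'
Traceback (most recent call last):
AttributeError: 'float' object has no attribute 'round'
Traceback (most recent call last):
AttributeError: 'float' object has no attribute 'round'
Traceback (most recent call last):
AttributeError: 'float' object has no attribute 'round'
Traceback (most recent call last):
AttributeError: 'float' object has no attribute 'round'
Traceback (most recent call last):
AttributeError: 'float' object has no attribute 'round'
```

Silly bug; now at CW +1.8 units. Read here, then go back the other way.

```bash
cat > p.py <<'E'
from station import arm
s=arm.get_state();print(s["t"],s["eef_pos"].round(4),s["ee_rot"].round(3),s["force"].round(2),s["moment"].round(3),round(s["width"],4),s['joint_efforts'].round(2)[5])
E
python3 p.py
python3 -m crank '[[[0,0,0,0]]]' >/dev/null; python3 p.py
python3 -m crank '[[[0,0,0,-1],[0,0,0,-2],[0,0,0,-3],[0,0,0,-3.6],[0,0,0,-3.6]]]' >/dev/null;python3 p.py
python3 -m crank '[[[0,0,0,0]]]' >/dev/null; python3 p.py
```

```text
7.35 [0.5645 0.3154 0.1033] [-3.141 -0.    -0.364] [2.43 3.62 4.32] [ 1.559 -0.663 -0.013] 0.0236 -0.01
7.475 [0.5645 0.3154 0.1033] [-3.141 -0.    -0.364] [1.55 5.19 3.51] [ 1.683 -0.672  0.07 ] 0.0239 0.0
8.1 [0.5644 0.3145 0.1029] [ 3.141  0.    -0.051] [3.78 1.24 2.13] [ 0.585 -1.203 -0.257] 0.0239 0.71
8.225 [0.5644 0.3146 0.1029] [ 3.141  0.    -0.052] [3.88 1.2  1.44] [ 0.352 -1.312 -0.225] 0.0238 0.25
```

```bash

python3 -m crank '[[[0,0,0,1],[0,0,0,2],[0,0,-0.02,3],[0,0,-0.02,4],[0,0,-0.02,4],[0,0,-0.02,4]]]' >/dev/null;python3 p.py
python3 -m crank '[[[0,0,0,0]]]' >/dev/null; python3 p.py
```

```text
8.975 [0.5646 0.3155 0.1036] [-3.141 -0.    -0.398] [4.   3.51 1.46] [ 1.461 -1.208 -0.113] 0.0235 0.04
9.1 [0.5645 0.3155 0.1036] [-3.141 -0.    -0.398] [3.79 4.15 1.78] [ 1.51  -1.232 -0.027] 0.0236 0.07
```

```bash

python3 -m crank '[[[0,0,-0.01,0.3],[0,0,-0.01,0.6],[0,0,-0.01,0.6]]]' >/dev/null;python3 p.py
python3 -m crank '[[[0,0,-0.02,0],[0,0,-0.02,0],[0,0,-0.02,0],[0,0,-0.02,-2],[0,0,-0.02,-4],[0,0,-0.02,-6],[0,0,-0.02,-8],[0,0,-0.02,-10],[0,0,-0.02,-12],[0,0,-0.02,-12],[0,0,-0.02,-12]]]' 0.4 >/dev/null; python3 p.py
python3 -m crank '[[[0,0,0,0],[0,0,0,0],[0,0,0,0],[0,0,0,0]]]' 0.9 25 >/dev/null; python3 p.py
```

```text
9.475 [0.5646 0.3157 0.1038] [-3.141 -0.    -0.451] [3.54 3.73 0.67] [ 1.626 -1.336  0.043] 0.0236 -0.19
10.85 [0.5642 0.3148 0.1042] [3.142 0.    0.592] [-0.05 -0.75  0.15] [ 0.002 -0.032 -0.003] 0.0524 0.07
11.35 [0.5654 0.3133 0.1045] [3.139 0.    0.595] [ 6.34 -7.13 -0.51] [-2.689 -2.407 -0.088] 0.0238 0.05
```

```bash

python3 -m crank '[[[0.1,0.07,0,0],[0.1,0.07,-0.01,1.2],[0.1,0.07,-0.02,2.4],[0.1,0.07,-0.04,3.6],[0.1,0.07,-0.05,4.8],[0.1,0.07,-0.06,6],[0.1,0.07,-0.06,6]]]' ; python3 p.py
python3 -m crank '[[[0,0,-0.01,1.2],[0,0,-0.02,2.4],[0,0,-0.04,3.6],[0,0,-0.05,4.8],[0,0,-0.06,6],[0,0,-0.06,6]]]' >/dev/null; python3 p.py
```

```text
t: 12.22
eef_pos: [0.5652, 0.3143, 0.1056]
ee_rot: [3.14, 0.004, 0.07]
force: [-9.5, -1.5, 5.8]
width: 0.0239
gripper_force: 25.0
12.225 [0.5652 0.3143 0.1056] [3.14  0.004 0.07 ] [-9.54 -1.47  5.78] [-0.419  3.318 -0.116] 0.0239 -0.56
12.975 [0.5654 0.3153 0.1073] [ 3.14e+00  3.00e-03 -4.53e-01] [-9.7   2.49  4.42] [ 0.749  3.515 -0.064] 0.0236 -0.58
```

```bash

python3 -m crank '[[[0,0,0,0],[0,0,0,0],[0,0,-0.8,0],[0,0,-1.2,0],[-0.3,0.8,-1.2,-2],[-0.5,1.4,-1.2,-4],[-0.5,1.4,-1.2,-6],[-0.5,1.4,-1.2,-8],[-0.5,1.4,-1.2,-10],[-0.5,1.4,-1.2,-12],[-0.5,1.4,-1.2,-14.3],[-0.5,1.4,-1.2,-14.3]]]' 0.45 
python3 - <<'E'
from h import *
a,d=snap('side','s3.png',(335,200,80,60),10)
P=pts('side',d,d>0)
W=P[(np.hypot(P[:,0]-.565,P[:,1]-.3145)<.06)]
r=np.hypot(W[:,0]-.565,W[:,1]-.3145)
Q=W[(W[:,2]>.0915)&(W[:,2]<.099)&(r>.027)&(r<.045)];print(len(Q),Q.mean(0),Q.min(0),Q.max(0))
k=(W[:,2]>.085)&(W[:,2]<.0915)&(r>.02)&(r<.035);print('washer',cv2.minEnclosingCircle((W[k,:2]*1000).astype(np.float32)))
print('axis/lug px',proj('side',[.565,.3145,.121]),proj('side',[.5405,.2895,.095]))
E
python3 p.py
```

```text
t: 14.48
eef_pos: [0.541, 0.2888, 0.1373]
ee_rot: [3.142, -0.0, 0.796]
force: [-0.1, -0.9, -0.1]
width: 0.0484
gripper_force: 0.0
26 [0.53908067 0.28876916 0.09387168] [0.53206417 0.28374625 0.09159779] [0.54588549 0.29677843 0.09520953]
washer ((561.6333618164062, 311.3004150390625), 28.48954963684082)
axis/lug px [371.67261214 219.09722061] [363.81560399 240.58245701]
14.525 [0.5409 0.2889 0.1373] [-3.142 -0.     0.794] [ 0.74  0.49 -0.51] [-0.063 -0.111 -0.009] 0.048 0.45
```

View pics/s3.png

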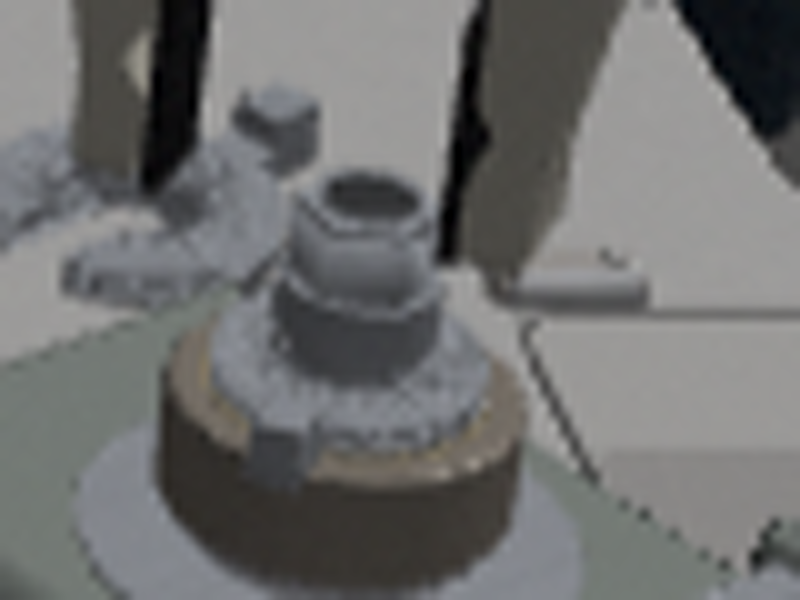

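The lug shows at (280,450) in the crop and matches the measured point. The nut has climbed visibly. Going down on the lug.

```bash

python3 -m crank '[[[-0.06,-0.02,0.8,0],[-0.06,-0.02,1.6,0],[-0.06,-0.02,2.0,0],[-0.06,-0.02,2.1,0],[-0.06,-0.02,2.1,0]]]' >/dev/null; python3 p.py
python3 -m crank '[[[0,0,0,0],[0,0,0,0],[0,0,0,0],[0,0,0,0],[0,0,0,0]]]' 1 10 ; python3 p.py
```

```text
15.15 [0.5398 0.2884 0.0852] [ 3.141 -0.     0.796] [-0.11  0.44  0.25] [-0.083 -0.026 -0.034] 0.0483 -0.02
t: 15.78
eef_pos: [0.5394, 0.288, 0.0849]
ee_rot: [3.142, 0.0, 0.796]
force: [-0.4, -1.2, 0.9]
width: 0.0096
gripper_force: 13.0
15.775 [0.5394 0.288  0.0849] [3.142 0.    0.796] [-0.36 -1.21  0.86] [-0.355  0.097 -0.003] 0.0096 0.01
```

```bash

python3 -m crank '[[[0,0,-0.02,0],[-0.1,0,-0.02,0],[-0.2,0,-0.02,0],[-0.3,0,-0.02,0]]]' 1 15 >/dev/null; python3 p.py
python3 -m crank '[[[-0.3,0,0,0],[-0.6,0,0,0],[-0.9,0,0,0]]]' >/dev/null; python3 p.py
```

```text
16.275 [0.5341 0.2827 0.0853] [-3.142 -0.     0.796] [ 0.84 -0.68 -0.79] [-0.117 -0.161  0.032] 0.0098 0.02
16.65 [0.5179 0.2663 0.0853] [-3.142  0.     0.796] [ 0.06 -0.42 -0.37] [-0.061 -0.037  0.002] 0.0097 0.0
```

```bash

python3 -m crank '[[[-0.6,0,0,0],[-1.2,0,0,0],[-1.8,0,0,0],[-2.4,-0.6,-0.2,0],[-3.2,-1.6,-0.2,0],[-4,-2.6,-0.2,0],[-4.8,-3.6,-0.2,0],[-5,-4,0,0],[-5,-4,0.8,0],[-5,-4,1.6,0],[-5,-4,1.6,0]]]' >/dev/null; python3 p.py
python3 - <<'E'
from h import *
a,d=snap('side','s4.png',(200,190,240,180),3)
E
```

```text
18.025 [0.359  0.2466 0.0443] [3.141e+00 3.000e-03 7.970e-01] [ 0.08 -0.16 -0.9 ] [-0.091  0.002  0.005] 0.01 -0.0
```

View pics/s4.png

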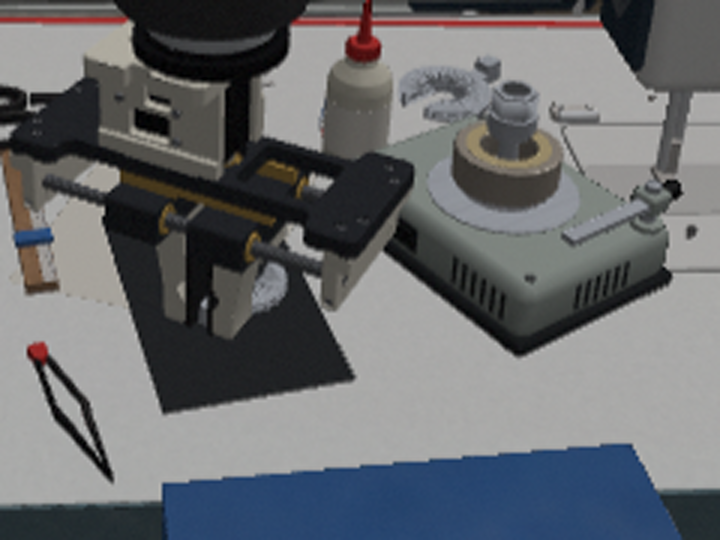

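The washer is held level over the mat at (270,285). Lowering and releasing it.

```bash

python3 -m crank '[[[0,0,0.6,0],[0,0,1.1,0],[0,0,1.4,0],[0,0,1.5,0],[0,0,1.5,0],[0,0,1.5,0]]]' >/dev/null; python3 p.py
```

```text
18.825 [0.3597 0.2475 0.0081] [-3.142e+00 -1.000e-03  7.960e-01] [0.87 0.51 0.34] [-0.069 -0.078  0.021] 0.01 -0.0
```

```bash

python3 -m crank '[[[0,0,0.07,0],[0,0,0.07,0]]]' >/dev/null; python3 p.py
python3 -m crank '[[[0,0,0,0],[0,0,0,0],[0,0,0,0],[0,0,-1,0],[0,0,-3,0],[0,0,-5,0],[0,0,-6,0]]]' 0.7 >/dev/null; python3 p.py
python3 -m crank '[[[1.5,0.8,0,2],[3,1.6,0,4],[4.5,2.4,0,6],[6,3.2,0,8],[7,3.7,0,10],[7.6,3.9,0,12],[7.7,4,0,13.7],[7.7,4,0,13.7],[7.7,4,0,13.7]]]' 0 >/dev/null; python3 p.py
python3 - <<'E'
from h import *
a,d=snap('side','s5.png',(200,190,240,180),3)
print(arm.get_state()['width'])
P=pts('side',d,d>0)
k=(abs(P[:,0]-.387)<.06)&(abs(P[:,1]-.323)<.1)&(P[:,2]>.006)&(P[:,2]<.05);Q=P[k];print('washer',k.sum(),Q.min(0),Q.max(0),np.median(Q,0))
k=(np.hypot(P[:,0]-.565,P[:,1]-.3145)<.042)&(P[:,2]>.077)&(P[:,2]<.086);Q=P[k];print('wheel top',k.sum(),cv2.minEnclosingCircle((Q[:,:2]*1000).astype(np.float32)))
E
```

```text
19.075 [0.3596 0.2473 0.0061] [-3.142 -0.     0.796] [-0.34 -0.18 -1.22] [-0.122 -0.027  0.003] 0.0094 -0.0
19.95 [0.3602 0.2481 0.1589] [-3.141 -0.004  0.797] [ 0.27 -0.26 -0.09] [-0.083 -0.09  -0.007] 0.026 0.0
21.075 [0.5654 0.3149 0.156 ] [ 3.141  0.    -0.396] [ 0.15  0.87 -0.03] [0.011 0.    0.007] 0.0876 -0.05
0.08741302405820449
washer 396 [0.35322953 0.24167279 0.00603263] [0.41006998 0.3021647  0.01764977] [0.37858897 0.26659155 0.00916833]
wheel top 402 ((563.9636840820312, 312.78997802734375), 32.83299255371094)
```

View pics/s5.png

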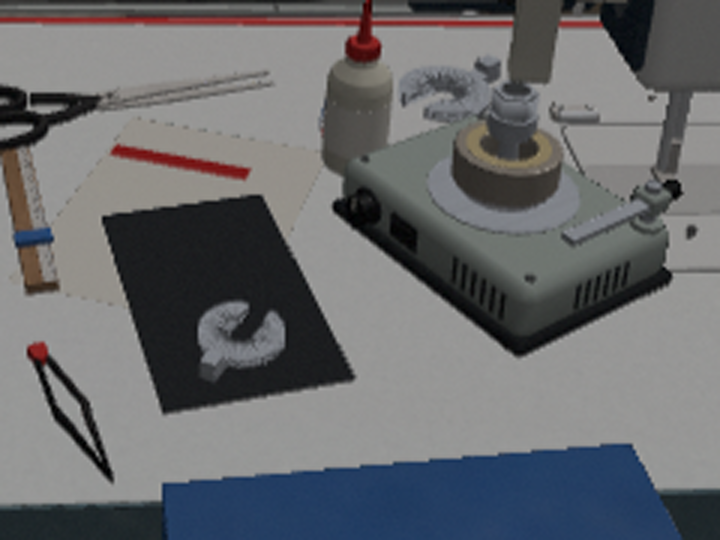

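The washer lies flat on the mat at (240,335), and the wheel is free on the flange at (508,165). Next I'll descend over the wheel.

```bash

python3 -m crank '[[[0,0.03,1,0],[0,0.03,2,0],[0,0.03,3,0],[0,0.03,3.6,0],[0,0.03,3.8,0],[0,0.03,3.8,0]]]' 0 >/dev/null; python3 p.py
python3 -m crank '[[[0,0,0,0],[0,0,0,0],[0,0,0,0],[0,0,0,0]]]' 0.6 20; python3 p.py
```

```text
21.875 [0.5656 0.3145 0.0614] [-3.141 -0.    -0.399] [ 0.14 -0.68  0.3 ] [-0.014 -0.034 -0.065] 0.088 0.01
t: 22.38
eef_pos: [0.5657, 0.3146, 0.0617]
ee_rot: [-3.141, -0.001, -0.399]
force: [-0.7, -0.9, 3.4]
width: 0.0674
gripper_force: 20.0
22.375 [0.5657 0.3146 0.0617] [-3.141e+00 -1.000e-03 -3.990e-01] [-0.72 -0.91  3.38] [0.055 0.32  0.077] 0.0674 -0.03
```

```bash

python3 -m crank '[[[0,0,-0.1,0],[0,0,-0.3,0],[0,0,-0.5,0]]]' 0.7 25; 
python3 -m crank '[[[0,0,-0.5,0],[0,0,-1,0],[0,0,-1.5,0],[0,0,-2,0],[0,0,-2.5,0],[0,0,-2.7,0],[0,0,-2.7,0]]]'; python3 p.py
```

```text
t: 22.75
eef_pos: [0.5651, 0.314, 0.0735]
ee_rot: [3.141, 0.0, -0.399]
force: [-0.4, 0.4, -2.1]
width: 0.0671
gripper_force: 25.0
t: 23.62
eef_pos: [0.5655, 0.3144, 0.1414]
ee_rot: [-3.141, -0.0, -0.399]
force: [-0.0, 0.3, -2.0]
width: 0.0672
gripper_force: 25.0
23.625 [0.5655 0.3144 0.1414] [-3.141 -0.    -0.399] [-0.04  0.28 -1.97] [0.02  0.042 0.016] 0.0672 0.0
```

```bash

python3 -m crank '[[[-1,0.1,0,0],[-2.5,0.2,0,0],[-4,0.3,0,0],[-5.5,0.4,0,0],[-7,0.5,0,0],[-7.5,0.5,0,0],[-7.5,0.5,1.2,0],[-7.5,0.5,2.4,0],[-7.5,0.5,3.6,0],[-7.5,0.5,4.4,0],[-7.5,0.5,4.4,0]]]' >/dev/null; python3 p.py
python3 - <<'E'
from h import *
a,d=snap('side','s6.png',(200,190,240,180),3)
E
```

```text
25.0 [0.3875 0.3743 0.0293] [ 3.138  0.    -0.4  ] [-0.03  0.8  -2.29] [-0.001 -0.048 -0.01 ] 0.0673 0.0
```

View pics/s6.png

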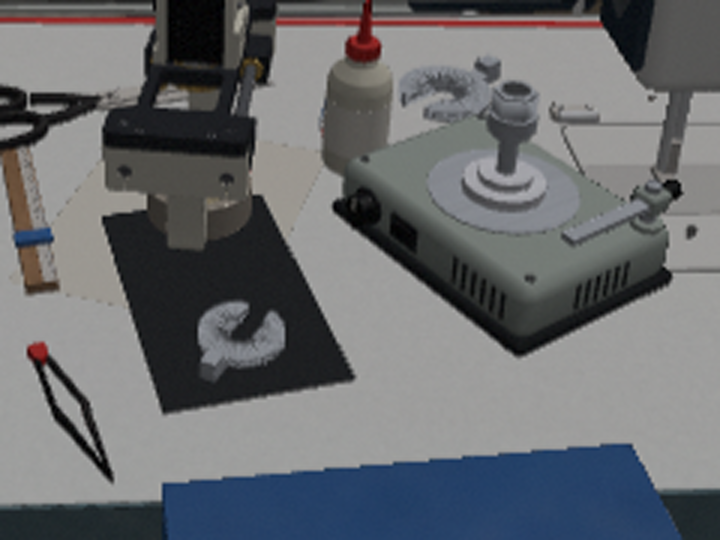

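The wheel is level in the grip over the far half of the mat (200,215), well away from the washer at (240,335). I'll lower it gently.

```bash

python3 -m crank '[[[0,0,0.4,0],[0,0,0.7,0],[0,0,0.8,0],[0,0,0.85,0],[0,0,0.85,0],[0,0,0.85,0]]]' >/dev/null; python3 p.py
```

```text
25.8 [0.3878 0.3758 0.01  ] [-3.141 -0.    -0.399] [ 0.09  0.06 -2.38] [ 0.002  0.006 -0.025] 0.0671 0.0
```

```bash

python3 -m crank '[[[0,0,0.05,0],[0,0,0.1,0],[0,0,0.13,0],[0,0,0.13,0],[0,0,0.13,0]]]' >/dev/null; python3 p.py
```

```text
26.425 [0.3878 0.3756 0.0067] [-3.142 -0.    -0.399] [-2.34 -2.01  1.57] [-0.264  0.485 -0.011] 0.0674 -0.0
```

Touching the mat (force changed sign). Release and rise.

```bash

python3 -m crank '[[[0,0,0,0],[0,0,0,0],[0,0,0,0],[0,0,0,0]]]' 0.12 >/dev/null; python3 p.py
python3 -m crank '[[[0,0,-0.5,0],[0,0,-1.5,0],[0,0,-3.5,0],[0,0,-5.5,0],[0,0,-7.5,0],[-1.5,0,-8,0],[-1.5,0,-8,0],[-1.5,0,-8,0]]]' >/dev/null; python3 p.py
python3 - <<'E'
from h import *
a,d=snap('side','s7.png',(200,190,240,180),3)
P=pts('side',d,d>0)
k=(np.hypot(P[:,0]-.388,P[:,1]-.375)<.045)&(P[:,2]>.02)&(P[:,2]<.04);Q=P[k];print(k.sum(),Q[:,2].max(),np.median(Q,0),cv2.minEnclosingCircle((Q[:,:2]*1000).astype(np.float32)))
k=(np.hypot(P[:,0]-.565,P[:,1]-.3145)<.012)&(P[:,2]>.105);print('nut top',np.percentile(P[k,2],[50,90]))
E
```

```text
26.925 [0.3878 0.3757 0.0065] [-3.142 -0.    -0.399] [-0.05  0.3  -0.04] [-0.039  0.005 -0.028] 0.077 0.0
27.925 [0.3531 0.3901 0.207 ] [-3.141  0.    -0.398] [ 0.38  0.36 -0.67] [ 0.     0.013 -0.017] 0.0769 -0.03
500 0.028892865813629917 [0.38572869 0.36791739 0.02592247] ((385.43743896484375, 373.9681396484375), 34.27283477783203)
nut top [0.11951238 0.12069686]
```

View pics/s7.png

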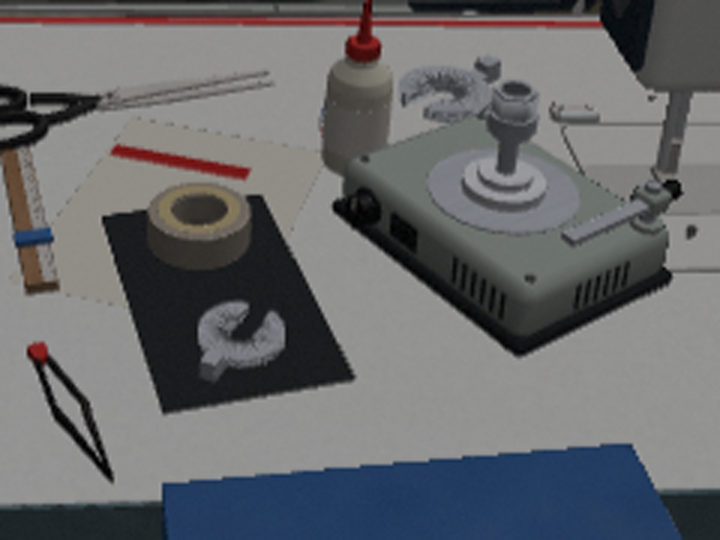

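The wheel (200,225) and the washer (240,335) lie flat side by side on the mat, and the arm is clear. Handing in.

```bash
python3 -c "
from station import arm
print(arm.job_done())"
```

```text
the job is handed in; nothing more can be done
None
```

I handed the job in at about 28 s. The nut proved left-handed and was backed off about 1.3 rad. The washer and wheel lie flat side by side on the mat, and nothing else was disturbed in the last picture; the hand-in returned no verdict.

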